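Put the objectives away dry

ROBOT

A 6-joint arm with a two-finger parallel gripper is mounted at the origin on the work surface. World frame = base frame: x ahead of the robot, y to its left, z up, the work surface at z = 0. Lengths are in m, angles in degrees, forces in N, time in s.
With the tool pointing down it reaches from about 0.325 to 0.85 m from the base axis. Payload 15.5 kg.
Tool frame: the origin (TCP) lies midway between the tips of the shut fingers; the grasp point (between the pads) lies 19 mm behind it; z points along the fingers, y is the line along which they close (so a half turn about z gives the same grasp; the last joint's range is limited). The gripper opens to 91 mm and grips with 3 to 60 N. Pads are 32 mm wide; open, the fingers measure 118 mm over their backs; the gripper's body (76 mm by 178 mm) begins 60 mm behind the grasp point.
Start: joints at [-81.732, 28.281, 77.091, -0, 74.628, -5.472], TCP at [0.148, -0.607, 0.214] pointing down, gripper open.
Joint ranges: [-166.48, 166.48], [-47.26, 123.95], [12.59, 153.08], [-70.14, 250.14], [6.76, 159.57], [-176.63, 176.63]. Speed limits (degrees/s): [108.29, 108.29, 147.25, 172.46, 172.46, 172.46].

INTERFACE

Orientations are given as a 3x3 rotation matrix whose columns are the frame's x, y, z axes.
In Python, from bench import ctrl gives the robot as it stands. The module is installed in compiled form; this text tells all that it offers. Calls block until the motion is done:
- ctrl.goto(position, orientation): joint-space move of the TCP to a pose.
- ctrl.move_l(position, vel=0.15, ori=None, contact_N=None): straight line of the TCP; ori=None keeps the orientation; vel is the mean speed in m/s. With contact_N (N) it stops when the force on the tool has changed by that much, and returns True; else False.
- ctrl.movej(angles): joint-space move.
- ctrl.command_gripper(opening): opening from 0.0 (shut) to 1.0 (fully open); the grip force is fixed at half the most; returns when the fingers have stopped.
- ctrl.sleep(seconds).
- ctrl.ik(position, orientation): joint angles nearest the present ones, or None.
- ctrl.read_camera(name): name is "scene" or "top" or "wrist"; returns the picture (384x512x3 uint8, blue, green, red); there is no depth.
- ctrl.camera_params(name): a dict with "fx", "fy", "cx", "cy" (pixels), "pose" (4x4, takes a point from camera to world coordinates); the wrist camera has in their place "T_tool_cam" (4x4, takes a point from camera to tool coordinates, whose origin is the TCP and whose axes are the flange's). Camera axes: x right, y up, looking along -z (the intrinsics and any distortion apply to the point x, -y, -z); pixel columns grow to the right and rows downward; lengths in m; the calibration is good to about 2 mm. A picture is of the moment at which its call begins: read the wrist's pose just before it. camera_params takes no time and is no camera call.
A pose or a line that the arm cannot do raises ctrl.MotionError and nothing moves.
- ctrl.sign_off(): hands the job in; it is judged then, once.
Readings, each from a call of its own:
- ctrl.current_t(): time.
- ctrl.current_q(): joint angles.
- ctrl.current_dq(): joint speeds.
- ctrl.current_effort(): joint torques, N m.
- ctrl.current_tool_pos(): TCP position.
- ctrl.current_eef_rot(): TCP orientation.
- ctrl.current_contact_force(): force on the tool from outside, world axes, zero at the start.
- ctrl.current_wrist_torque(): the same for the moment, N m.
- ctrl.current_grip_width(): opening from 0.0 (shut) to 1.0 (fully open).
- ctrl.current_grasp_force(): force on a finger pad.
Only numpy, scipy, OpenCV 4.12 (cv2) and the standard library are available. Lean on these libraries where they do the work, as an engineer would, in place of code of your own. Each camera call takes 0.05 s, during which the arm holds its last target. There are 200 camera calls.

TASK

Put the microscope objectives away dry: lift the hatch of the dry-storage case off its seat and slide it fully open along its channels, swap the spent drying tin on the dark disc inside the well with the fresh one on the round dock, and stand every objective canister that is on the bench upright in the well. Then slide the hatch back and let it down flush in its seat, without shoving or knocking over the other things on the bench.

Things in the scene. Friction and masses are not known exactly. Their poses are not given: they have to be found in the camera images.
- case: Fixed beige storage case, 249 (x) x 348 (y) x 87 mm high; origin on the bench under the centre of its well, x and y along its sides, z up; turned by up to 0.1 rad. The well and hatch lie at its -y end, a parking deck for the hatch at its +y end. End stops 87 mm high close it at y = -81 and 243 mm.
- case_well (a point): Centre of the well's floor, 18 mm up. The well spans case x -100..100, y -68..68 mm. A 10 to 13 mm wide ledge (the seat) surrounds it 62 mm up, on which the hatch plate lies in a recess 225 x 162 mm.
- case_deck (a point): Centre of the flat parking deck, 70 mm up (8 mm above the seat), case y 81..243 mm: the hatch must rise 8 mm to slide over it, along +y of the case.
- case_lip (a point): Middle of the top of the +x channel lip, 87 mm up, at case x 108, y 81 mm. Channel walls run along both long sides (inner faces at x = +-112.5 mm) with dark lips overhanging to x = +-103 mm, underside 84 mm up: the 8 mm plate can rise at most 14 mm off the seat and cannot be lifted out.
- hatch: The hatch: a loose black plate 220 x 156 x 8 mm, about 0.35 kg, with a steel bail handle on top, starting closed. Origin at the centre of its underside, axes along the case's when seated. Play in its recess 2.5 mm in x, 3 mm in y, each way.
- hatch_plate (a point): Centre of the hatch plate, half-way through its thickness: 66 mm up in the case frame when seated, 74 mm up when lying on the parking deck; case y is 0 when shut and up to 165 mm when fully open (the well is clear above 145 mm).
- hatch_grip (a point): Centre of the handle's crossbar on the hatch, 33 mm above hatch_plate. The bar is 66 mm long (along the hatch's x), 12 mm wide (its y), 18 mm high.
- disc: Thin flat dark disc, 46 mm across, on the well floor: the place of the drying tin in use. Nothing to collide with. Origin at its centre on the well floor; about 35 mm to +x of the well's centre, its y in the well varies.
- dock: Fixed round grey charging dock on the bench, 80 mm across, 8 mm high, with a dark disc on top and a small flat lug at its +x side. Origin at the centre of its underside.
- spent_center (a point): Centre (20 mm above its base) of the spent drying tin: aluminium cylinder 36 mm across, 40 mm high, about 0.09 kg, starting on the disc in the well.
- fresh_center (a point): Centre (20 mm above its base) of the fresh drying tin, alike in every way, starting on the dock.
- objective1_center (a point): Centre (20 mm above its base) of an objective canister: clear cylinder with black cap and heavy steel foot, 32 mm across, 40 mm high, about 0.11 kg, standing on the bench. Two to four of the four canisters are present; an absent one reads None.
- objective2_center (a point): Centre (20 mm above its base) of an objective canister: clear cylinder with black cap and heavy steel foot, 32 mm across, 40 mm high, about 0.11 kg, standing on the bench. Two to four of the four canisters are present; an absent one reads None.
- objective3_center (a point): Centre (20 mm above its base) of an objective canister: clear cylinder with black cap and heavy steel foot, 32 mm across, 40 mm high, about 0.11 kg, standing on the bench. Two to four of the four canisters are present; an absent one reads None.
- objective4_center (a point): Centre (20 mm above its base) of an objective canister: clear cylinder with black cap and heavy steel foot, 32 mm across, 40 mm high, about 0.11 kg, standing on the bench. Two to four of the four canisters are present; an absent one reads None.
- dropper: Bystander: amber dropper bottle, 32 mm across, 70 mm high; origin under its centre.
- petri: Bystander: clear dish, 90 mm across, 15 mm high; origin under its centre.
- eyepiece: Bystander: black eyepiece, 38 mm across, 60 mm high; origin under its centre.
- slidebox: Bystander: grey slide box 90 x 75 x 32 mm; origin under its centre.
- jar: Bystander: glass jar, 60 mm across, 75 mm high; origin under its centre.
- lensbox: Bystander: flat round steel box, 70 mm across, 22 mm high; origin under its centre.

How it is judged (in metres and radians):
On the way, in this order (a step that is already met when the one before it is completed fails the run):
1. the hatch is lifted clear of its seat (z of hatch_plate in the frame of case above 0.0725 m and y of hatch_plate in the frame of case between -0.02 and 0.02 m), for 0.1 s.
2. the hatch is slid fully open (y of hatch_plate in the frame of case above 0.145 m), for 0.2 s.
3. with the hatch open, the fresh tin is on the disc, the spent tin on the dock and all the canisters stand in the well (y of hatch_plate in the frame of case above 0.145 m and horizontal distance between fresh_center and disc below 0.012 m and z of each of fresh_center, objective1_center, objective2_center, objective3_center, objective4_center in the frame of case below 0.042 m and angle between each of fresh_center, spent_center, objective1_center, objective2_center, objective3_center, objective4_center's own z axis and vertical below 0.15 rad and horizontal distance between spent_center and dock below 0.015 m and height (world z) of spent_center below 0.032 m and x of objective1_center in the frame of case between -0.09 and 0.09 m and y of objective1_center in the frame of case between -0.06 and 0.06 m and x of objective2_center in the frame of case between -0.09 and 0.09 m and y of objective2_center in the frame of case between -0.06 and 0.06 m and x of objective3_center in the frame of case between -0.09 and 0.09 m and y of objective3_center in the frame of case between -0.06 and 0.06 m and x of objective4_center in the frame of case between -0.09 and 0.09 m and y of objective4_center in the frame of case between -0.06 and 0.06 m), for 0.2 s.
At the end, for the whole second after the job is handed in: The hatch lies flush in its seat (within 3 mm in height, 5 mm along); the fresh tin stands within 12 mm of the centre of the disc in the well; the spent tin stands on the dock within 15 mm of its centre; every canister present stands upright on the floor of the well; all at rest (z of hatch_plate in the frame of case between 0.063 and 0.069 m and y of hatch_plate in the frame of case between -0.005 and 0.005 m and angle between hatch_plate's own z axis and vertical below 0.04 rad and linear speed of each of hatch, fresh, spent, objective1, objective2, objective3, objective4 below 0.02 m/s and horizontal distance between fresh_center and disc below 0.012 m and z of each of fresh_center, objective1_center, objective2_center, objective3_center, objective4_center in the frame of case below 0.042 m and angle between each of fresh_center, spent_center, objective1_center, objective2_center, objective3_center, objective4_center's own z axis and vertical below 0.15 rad and horizontal distance between spent_center and dock below 0.015 m and height (world z) of spent_center below 0.032 m and x of objective1_center in the frame of case between -0.09 and 0.09 m and y of objective1_center in the frame of case between -0.06 and 0.06 m and x of objective2_center in the frame of case between -0.09 and 0.09 m and y of objective2_center in the frame of case between -0.06 and 0.06 m and x of objective3_center in the frame of case between -0.09 and 0.09 m and y of objective3_center in the frame of case between -0.06 and 0.06 m and x of objective4_center in the frame of case between -0.09 and 0.09 m and y of objective4_center in the frame of case between -0.06 and 0.06 m); the robot touches nothing.
It fails at once if another thing on the bench is shoved more than 50 mm (distance of any of dropper, petri, eyepiece, slidebox, jar, lensbox from where it was at the start of the episode above 0.05 m).
It fails at once if another thing on the bench is tipped over (angle between any of dropper, petri, eyepiece, slidebox, jar, lensbox's own z axis and vertical above 0.6 rad).
Of objective1, objective2, objective3, objective4 only 2 to 4 are there at a start; the rules pass over those that are not, and their reading is None.
At some moment in a run one of objective1, objective2, objective3, objective4 may be knocked a few centimetres aside while the robot is not near it.
It also fails if it takes over 210 s, if anything falls off the work surface, if the arm or the gripper's body presses on something with over 40 N, if the wrist force passes 120 N, or if a joint passes its speed limit or range.

## Working session

There is one attempt and no reset: what is moved stays moved. The work goes in short steps, each a Python script; the robot and the scene stay as the last script left them, time stands still between calls to the robot, and variables do not carry over. Pictures are saved under pics/ and viewed, at most 14 in all, crops included, and the job is handed in when it is done.

```bash
ls; mkdir -p pics; python3 - <<'E'
from bench import ctrl
import cv2,numpy as np
np.set_printoptions(precision=4,suppress=True)
for n in ["scene","top"]:
    cv2.imwrite(f"pics/{n}0.png",ctrl.read_camera(n)); print(n,ctrl.camera_params(n))
print(ctrl.camera_params("wrist")); print(ctrl.current_eef_rot(),ctrl.current_t())
E
```

```text
pics
scene {'fx': 477.5122383693368, 'fy': 477.5122383693368, 'cx': 256.6411648810206, 'cy': 193.7469245776624, 'pose': array([[ 0.563 , -0.5833,  0.5855,  1.3651],
       [ 0.8264,  0.3987, -0.3975, -0.5212],
       [-0.0016,  0.7077,  0.7065,  1.1053],
       [ 0.    ,  0.    ,  0.    ,  1.    ]])}
top {'fx': 459.2776491887315, 'fy': 459.2776491887315, 'cx': 257.59754629967716, 'cy': 194.84342490174825, 'pose': array([[-0.0158,  0.9951, -0.0978,  0.3978],
       [-0.9999, -0.0158, -0.0001,  0.0526],
       [-0.0016,  0.0978,  0.9952,  1.4219],
       [ 0.    ,  0.    ,  0.    ,  1.    ]])}
{'fx': 272.27742928150457, 'fy': 272.27742928150457, 'cx': 256.4698570975655, 'cy': 190.70015280387523, 'T_tool_cam': array([[-0.0008,  0.9644,  0.2645,  0.075 ],
       [ 1.    ,  0.0009, -0.0002, -0.0002],
       [-0.0004,  0.2645, -0.9644, -0.1712],
       [ 0.    ,  0.    ,  0.    ,  1.    ]])}
[[ 0.9714  0.2375 -0.0002]
 [ 0.2375 -0.9714  0.0011]
 [ 0.0001 -0.0011 -1.    ]] 0.1
```

View pics/top0.png

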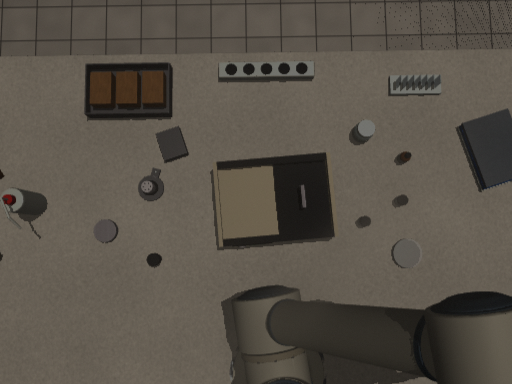

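View pics/scene0.png

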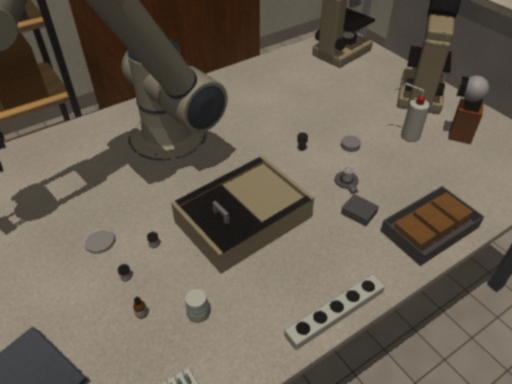

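Top view: the hatch is about (303,198) and the parking deta is to the left of it (+y). The dock with the fresh tin is at (150,187). Two canisters stand at (363,221) and (400,200). Dropper is at (403,156), jar (365,130), petri (406,253), lensbox (105,230), eyepiece (153,259) and slidebox (172,144). The scene view agrees, though the arm hides part of the bench.

```bash
cat > h.py <<'E'
from bench import ctrl
import cv2,numpy as np
np.set_printoptions(precision=4,suppress=True)
def pose(n):
    p=ctrl.camera_params(n)
    if n=="wrist":
        T=np.eye(4);T[:3,:3]=ctrl.current_eef_rot();T[:3,3]=ctrl.current_tool_pos();return p,T@p["T_tool_cam"]
    return p,p["pose"]
def shot(n,name=None):
    c=pose(n);im=ctrl.read_camera(n)
    if name: cv2.imwrite(f"pics/{name}.png",im)
    return im,c
def ray(c,uv,z):
    p,T=c; d=T[:3,:3]@np.array([(uv[0]-p["cx"])/p["fx"],-(uv[1]-p["cy"])/p["fy"],-1]);o=T[:3,3]
    return o+d*(z-o[2])/d[2]
def proj(c,X):
    p,T=c; q=T[:3,:3].T@(np.array(X)-T[:3,3]); return np.array([p["cx"]-p["fx"]*q[0]/q[2],p["cy"]+p["fy"]*q[1]/q[2]])
def rot(yaw):   # tool down, tool x at yaw (rad), closing axis = yaw-90deg
    c,s=np.cos(yaw),np.sin(yaw); return np.array([[c,s,0],[s,-c,0],[0,0,-1.]])
E
python3 - <<'E'
from h import *
import json
c=pose("top")
for k,u,v,z in [("hatchgrip",303,197,.1),("can",363,221,.04),("can",400,200,.04),("fresh",148,187,.048),("dock",150,187,.008),("drop",403,156,.035),("jar",365,130,.06),("petri",406,253,.01),("rimA",217,163,.087),("rimB",328,153,.087),("rimC",333,237,.087),("rimD",219,246,.087)]: print(k,ray(c,(u,v),z))
g=ray(c,(303,197),.1)
for yaw in (0,):
    for x in (g[0]-.075,): 
        print(ctrl.ik([max(x,.36),g[1],.32],rot(yaw)))
ctrl.goto([max(g[0]-.06,.36),g[1],.32],rot(0))
shot("wrist","w1");shot("top","t1");print(ctrl.current_tool_pos(),ctrl.current_q(),ctrl.current_t())
E
```

```text
hatchgrip [ 0.5193 -0.0784  0.1   ]
can [ 0.4496 -0.2628  0.04  ]
can [ 0.5111 -0.3768  0.04  ]
fresh [0.5618 0.3824 0.048 ]
dock [0.5665 0.3858 0.008 ]
drop [ 0.6463 -0.3938  0.035 ]
jar [ 0.7232 -0.2748  0.06  ]
petri [ 0.3511 -0.397   0.01  ]
rimA [0.625  0.1706 0.087 ]
rimB [ 0.6495 -0.1567  0.087 ]
rimC [ 0.4029 -0.1635  0.087 ]
rimD [0.3822 0.1665 0.087 ]
[-17.5996   8.1957  90.4971  -0.      81.3072  72.4004]
[ 0.4594 -0.079   0.3199] [-17.1003   9.5682  88.7974  -0.0045  81.6451  72.9471] 2.425
```

View pics/w1.png

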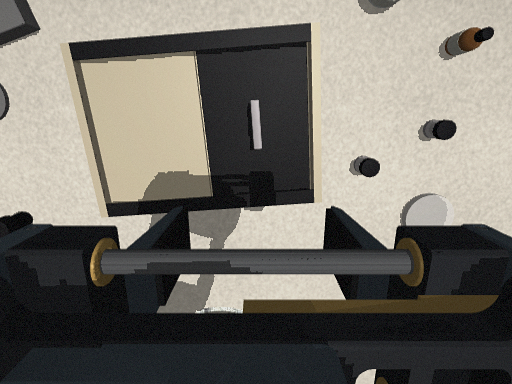

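View pics/t1.png

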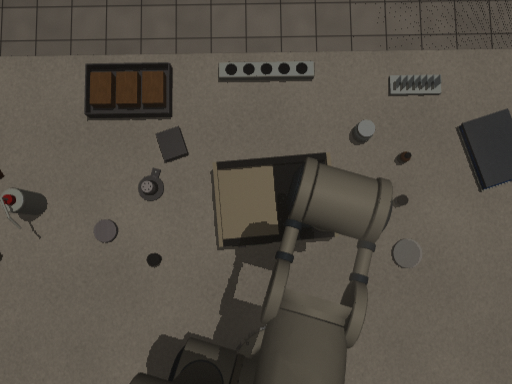

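Wrist view: the case rim corners are about (68,42), (311,24), (315,203) and (108,215), with the bright handle bar at (255,125). Canisters are at (368,167) and (443,129), dropper at (475,38). Only two canisters are present. Next I measure the handle, the case yaw and the canisters more precisely.

```bash
python3 - <<'E'
from h import *
c=pose("wrist");im=cv2.imread("pics/w1.png");hsv=cv2.cvtColor(im,cv2.COLOR_BGR2HSV)
P=[ray(c,p,.087) for p in [(68,42),(311,24),(315,203),(108,215)]]
for a in range(4): print(P[a],np.linalg.norm(P[a]-P[a-1]))
# handle: bright blob inside hatch
m=(im.min(2)>110).astype(np.uint8)*255; M=np.zeros_like(m);M[70:190,225:295]=m[70:190,225:295]
k=max(cv2.findContours(M,cv2.RETR_EXTERNAL,2)[0],key=cv2.contourArea);r=cv2.minAreaRect(k);b=cv2.boxPoints(r);print(r)
W=np.array([ray(c,p,.108)[:2] for p in b]);print("handle",W.mean(0));
for i in range(4): d=W[i]-W[i-1];print(np.linalg.norm(d),np.degrees(np.arctan2(d[1],d[0])))
# deck/hatch boundary: beige deck mask
m=((hsv[...,1]>35)&(hsv[...,2]>150)).astype(np.uint8);M=np.zeros_like(m);M[58:165,140:225]=m[58:165,140:225]
pts=np.array([(np.nonzero(M[v])[0].max(),v) for v in range(60,165) if M[v].any()],np.float32)
L=np.array([ray(c,p,.070)[:2] for p in pts],np.float32);l=cv2.fitLine(L,cv2.DIST_HUBER,0,.001,.001).ravel();print("deck edge",l,np.degrees(np.arctan2(l[1],l[0])),L.mean(0))
for p in[(368,167),(443,129)]: print("can",ray(c,p,.04))
E
```

```text
[0.6302 0.173  0.087 ] 0.24667574645543905
[ 0.6511 -0.151   0.087 ] 0.32469305156047173
[ 0.4035 -0.17    0.087 ] 0.2483962750072257
[0.3842 0.1554 0.087 ] 0.32592748019227546
((255.83187866210938, 123.9778823852539), (48.49235153198242, 8.048799514770508), 86.18592071533203)
handle [ 0.5231 -0.0781]
0.06445863511545831 3.572171261269769
0.010755371468084012 -86.46905481051901
0.06442869879326497 -175.9807548697672
0.011258120907186095 93.69512275363549
deck edge [0.9974 0.0718 0.5217 0.0007] 4.1168222 [0.539  0.0021]
can [ 0.4515 -0.266   0.04  ]
can [ 0.5136 -0.3807  0.04  ]
```

```bash
cat >> h.py <<'E'
TH=0.0685; O=np.array([.523,-.0788,0]); RC=np.array([[np.cos(TH),-np.sin(TH),0],[np.sin(TH),np.cos(TH),0],[0,0,1.]])
def W(x,y,z): return O+RC@np.array([x,y,z])
def C(p): return RC.T@(np.array(p)-O)
def st(t=""): print(t,"case",C(ctrl.current_tool_pos()),"F",ctrl.current_contact_force(),"w",round(ctrl.current_grip_width(),3),"g",ctrl.current_grasp_force(),"t",ctrl.current_t())
E
python3 - <<'E'
from h import *
R=rot(TH)
ctrl.goto(W(0,0.0,.17),R);print(ctrl.move_l(W(0,0,.081),.08,contact_N=10));st()
ctrl.command_gripper(0);st("grip")
ctrl.move_l(W(0,0,.0925),.03);ctrl.sleep(.3);st("lift")
print(ctrl.move_l(W(0,.158,.0925),.08,contact_N=25));st("slid")
print(ctrl.move_l(W(0,.158,.087),.02,contact_N=6));st("down")
shot("scene","s2")
E
```

```text
False
 case [ 0.0003 -0.0001  0.0814] F [ 0.2802 -0.2854  0.0318] w 1.003 g 0.0 t 4.375
grip case [-0.     0.     0.081] F [-0.8956  0.1864  0.3893] w 0.131 g 29.998254776000977 t 5.5583
lift case [-0.0001  0.      0.0924] F [ 0.2959  0.1559 -4.3875] w 0.129 g 29.998699128627777 t 6.3917
False
slid case [0.0001 0.1577 0.0925] F [ 0.0146  0.1083 -3.795 ] w 0.128 g 29.998660683631897 t 8.5167
True
down case [0.0003 0.1578 0.0887] F [ 0.6137  0.4694 -0.062 ] w 0.128 g 29.999979436397552 t 8.7833
```

View pics/s2.png

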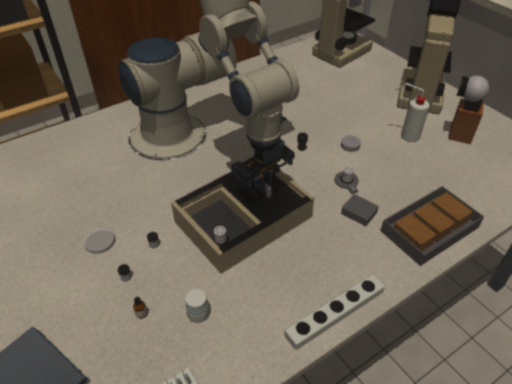

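Scene view: the hatch is parked on the deck and the well is open, with the spent tin at (220,232). Both canisters are still in place. Release it, then look into the well and at the dock.

```bash
python3 - <<'E'
from h import *
ctrl.command_gripper(1);p=ctrl.current_tool_pos();ctrl.move_l(p+[0,0,.11],.15)
ctrl.goto(W(-.05,0,.26),rot(TH));ctrl.sleep(.2)
a,c=shot("wrist","w2");print(ctrl.current_tool_pos(),ctrl.current_eef_rot())
ctrl.goto([.50,.385,.26],rot(0));ctrl.sleep(.2);b,c=shot("wrist","w3");st()
cv2.imwrite("pics/v.png",np.vstack([a[:240],b[:240]]))
cv2.imwrite("pics/v.png",np.hstack([a[:240,130:400],b[:240,130:400]]))
np.savez("c23.npz",T=c[1])
E
```

```text
[ 0.4732 -0.0813  0.2595] [[ 0.9976  0.0699 -0.0009]
 [ 0.0699 -0.9976  0.0004]
 [-0.0008 -0.0004 -1.    ]]
 case [0.0091 0.4637 0.2601] F [-0.9776  0.141   0.6064] w 0.998 g 0.0 t 13.9167
```

View pics/v.png

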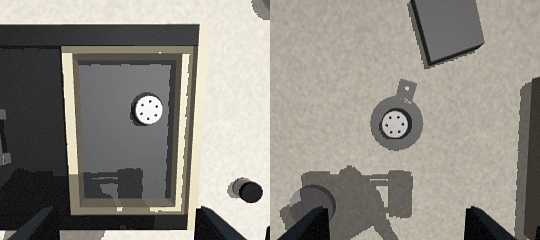

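Left crop (column offset 130): the spent tin's lid is at (148,109), in the well beside the +x side. Right crop (offset 130): the fresh tin's lid is at (396−270=126,124) on the dock, whose lug points to +x, and the slidebox is beyond it.

```bash
cat >> h.py <<'E'
def blob(m,box,amin=60):
    M=np.zeros(m.shape[:2],np.uint8);x0,y0,x1,y1=box;M[y0:y1,x0:x1]=m[y0:y1,x0:x1].astype(np.uint8)*255
    M=cv2.morphologyEx(M,cv2.MORPH_CLOSE,np.ones((5,5),np.uint8))
    return [k for k in sorted(cv2.findContours(M,cv2.RETR_EXTERNAL,cv2.CHAIN_APPROX_NONE)[0],key=cv2.contourArea,reverse=True) if cv2.contourArea(k)>amin]
def circ(c,k,z):
    """centre and diameter in the world of a blob's hull on the plane z"""
    P=np.array([ray(c,p[0],z)[:2] for p in cv2.convexHull(k)],np.float32);(x,y),r=cv2.minEnclosingCircle(P);m=cv2.moments(k)
    return ray(c,(m["m10"]/m["m00"],m["m01"]/m["m00"]),z)[:2],np.array([x,y]),2*r
E
python3 - <<'E'
from h import *
p=ctrl.camera_params("wrist")
T=np.eye(4);T[:3,:3]=[[.9976,.0699,-.0009],[.0699,-.9976,.0004],[-.0008,-.0004,-1]];T[:3,3]=[.4732,-.0813,.2595]
cw=(p,T@p["T_tool_cam"]);cd=(p,np.load("c23.npz")["T"])
a=cv2.imread("pics/w2.png");b=cv2.imread("pics/w3.png")
k=blob(a.min(2)>170,(255,85,305,135))[0];s=circ(cw,k,.058);print("spent",s,C([*s[0],0]))
k=blob(b.min(2)>170,(235,100,280,145))[0];print("fresh",circ(cd,k,.048))
g=b[...,1].astype(int)
print(a[109,278],a[128,278],a[150,278],a[109,250],b[124,256],b[145,256],b[80,300])
k=blob((g<135),(215,75,295,155))[0];print("dockarea",circ(cd,k,.008),cv2.boundingRect(k))
# dock circle using HoughCircles
for q in [cv2.HoughCircles(cv2.cvtColor(b,6),cv2.HOUGH_GRADIENT,1,20,param1=120,param2=12,minRadius=22,maxRadius=32)]:
    for u,v,r in (q[0] if q is not None else [])[:5]: print(u,v,r,ray(cd,(u,v),.008))
E
```

```text
spent (array([ 0.5582, -0.1043]), array([ 0.558 , -0.1043]), 0.03537885844707489) [ 0.0334 -0.0279  0.    ]
fresh (array([0.565 , 0.3872]), array([0.565 , 0.3873]), 0.034130435436964035)
[244 245 247] [119 118 118] [112 109 110] [120 118 116] [186 189 196] [100 102 103] [163 177 182]
dockarea (array([0.5713, 0.3829]), array([0.5763, 0.3819]), 0.10499174892902374) (230, 78, 54, 73)
255.5 123.5 27.1 [0.5646 0.3857 0.008 ]
171.5 206.5 23.0 [0.4328 0.5237 0.008 ]
398.5 267.5 31.4 [0.3197 0.1365 0.008 ]
23.5 158.5 27.9 [0.5122 0.748  0.008 ]
```

```bash
cat >> h.py <<'E'
RX=rot(TH+np.pi/2)
def pick(p,tz,R,op=.7,hz=.16):
    ctrl.command_gripper(op)
    ctrl.goto([p[0],p[1],hz],R);ctrl.move_l([p[0],p[1],tz+.03],.15)
    if ctrl.move_l([p[0],p[1],tz],.06,contact_N=8): st("CONTACT")
    ctrl.command_gripper(0);st("picked");ctrl.move_l([p[0],p[1],hz],.15)
def place(p,tz,R,op=.7,hz=.16):
    ctrl.goto([p[0],p[1],hz],R);ctrl.move_l([p[0],p[1],tz+.015],.12)
    print(ctrl.move_l([p[0],p[1],tz-.003],.03,contact_N=5));st("placed")
    ctrl.command_gripper(op);ctrl.move_l([p[0],p[1],hz],.15)
E
python3 - <<'E'
from h import *
pick((.5647,.3868),.014,rot(0))
t=W(-.04,0,0);place(t,.024,RX)
pick((.5581,-.1043),.024,RX)
place((.5646,.386),.014,rot(0))
a,_=shot("wrist")
ctrl.goto(W(-.06,0,.26),rot(TH));ctrl.sleep(.2)
b,c=shot("wrist","w4");np.savez("c4.npz",T=c[1]);t,_=shot("top")
cv2.imwrite("pics/v2.png",np.hstack([b[:240,130:400],t[100:340,80:470]]))
E
```

```text
picked case [0.0735 0.4617 0.0142] F [-0.5014  0.0226  2.6226] w 0.391 g 30.000418201088905 t 17.1917
True
placed case [-0.04   -0.      0.0238] F [ 0.3285 -1.2811  0.0207] w 0.387 g 29.999681795779907 t 22.1583
picked case [ 0.0333 -0.0279  0.0242] F [-0.8179 -0.4267  3.118 ] w 0.389 g 30.000585578964092 t 26.5167
True
placed case [0.0733 0.4608 0.0137] F [-0.441   0.2551  5.1106] w 0.389 g 30.000652642920613 t 31.5
```

View pics/v2.png

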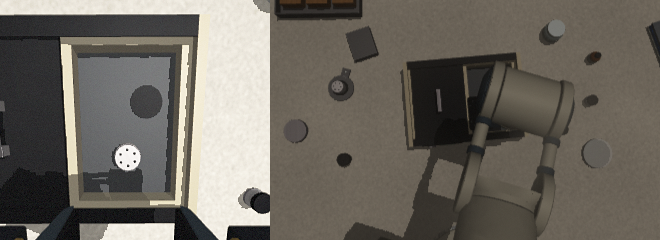

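Left crop (offset 130): the dark disc is at (147,101) and the fresh tin at (127,157) in the well. Top crop: the spent tin is on the dock and the bystanders are unmoved. Next, set the fresh tin on the disc and look at the canisters.

```bash
python3 - <<'E'
from h import *
p=ctrl.camera_params("wrist");c=(p,np.load("c4.npz")["T"]);b=cv2.imread("pics/w4.png")
k=blob(b.min(2)>170,(235,138,280,178))[0];f=circ(c,k,.058);print("fresh",f,C([*f[0],0]))
k=blob(b.max(2)<75,(250,75,305,125))[0];d=circ(c,k,.018);print("disc",d,C([*d[0],0]))
D=d[0]; c_=C([*D,0]); assert abs(c_[0]-.035)<.012 and abs(d[2]-.046)<.008
pick(f[0],.024,RX);place(D,.024,RX)
ctrl.goto([.42,-.32,.26],rot(0));ctrl.sleep(.2);b,c=shot("wrist","w5");np.savez("c5.npz",T=c[1]);st()
E
```

```text
fresh (array([ 0.484 , -0.0821]), array([ 0.4841, -0.082 ]), 0.036216042935848236) [-0.0391 -0.0007  0.    ]
disc (array([ 0.56  , -0.1034]), array([ 0.5593, -0.1034]), 0.046701859682798386) [ 0.0352 -0.0271  0.    ]
picked case [-0.039  -0.0007  0.0242] F [-0.3245 -0.2442  4.2261] w 0.389 g 30.00071396047133 t 39.0917
True
placed case [ 0.0352 -0.027   0.0237] F [1.1736 0.1069 1.482 ] w 0.384 g 30.000292277836706 t 42.2333
 case [-0.1189 -0.233   0.2596] F [0.3306 0.4427 0.307 ] w 0.701 g 0.0 t 45.275
```

View pics/w5.png

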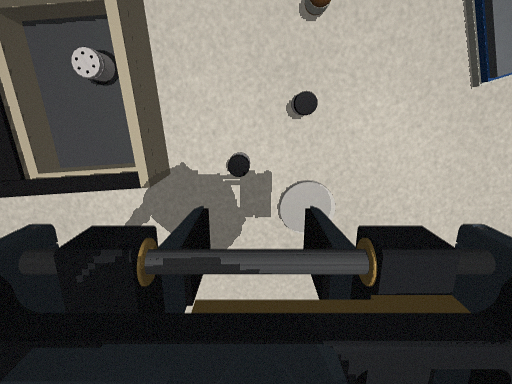

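Caps are at (238,165) and (305,103), with the petri dish clear of both, and the fresh tin is standing in the well at (87,63). I'll pick each canister after a fresh check of its position.

```bash
python3 - <<'E'
from h import *
def caps(c,b,box):
    k=blob(b.max(2)<45,box)[0];r=circ(c,k,.04);print("cap",r);return r
b=cv2.imread("pics/w5.png");c=(ctrl.camera_params("wrist"),np.load("c5.npz")["T"])
r1=caps(c,b,(220,145,256,182));assert .022<r1[2]<.037
pick(r1[1],.010,RX);place(W(-.05,.033,0),.028,RX)
ctrl.goto([.42,-.32,.26],rot(0));ctrl.sleep(.2);b,c=shot("wrist","w6")
r2=caps(c,b,(280,80,330,125));assert .022<r2[2]<.037
pick(r2[1],.010,RX);place(W(-.05,-.033,0),.028,RX)
ctrl.goto(W(-.06,0,.26),rot(TH));ctrl.sleep(.2);b,c=shot("wrist","w7");st()
s,_=shot("scene")
for n,box,z in[("fresh",(250,75,310,125),.058)]:
    k=blob(b.min(2)>170,box)[0];f=circ(c,k,z);print(n,C([*f[0],0]),f[2])
cv2.imwrite("pics/v3.png",np.hstack([b[:240,130:400],s[100:340,80:400]]))
E
```

```text
cap (array([ 0.4263, -0.2925]), array([ 0.4262, -0.2924]), 0.03246685117483139)
picked case [-0.1112 -0.2066  0.0101] F [-0.9109 -0.604   2.9441] w 0.347 g 30.000567734241486 t 49.1667
True
placed case [-0.0501  0.033   0.0277] F [-0.7647 -0.1311  0.1213] w 0.343 g 29.999920427799225 t 52.925
cap (array([ 0.5124, -0.3849]), array([ 0.5124, -0.3849]), 0.03235744312405586)
picked case [-0.0315 -0.3047  0.0101] F [0.178  0.6546 2.1548] w 0.342 g 30.000276267528534 t 59.9083
True
placed case [-0.0501 -0.033   0.0277] F [-0.2046 -0.1291  0.4708] w 0.339 g 30.00007688999176 t 63.75
 case [-0.06   -0.      0.2598] F [-0.6382 -0.2316 -1.0306] w 0.697 g 0.0 t 67.2
fresh [ 0.0358 -0.0268  0.    ] 0.035673145204782486
```

View pics/v3.png

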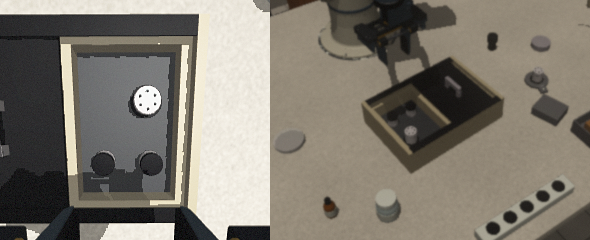

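Both canisters and the fresh tin stand in the well (crop (103,163), (151,163), (147,100)), and the bench is otherwise as before. Closing the hatch.

```bash
python3 - <<'E'
from h import *
R=rot(TH);ctrl.command_gripper(1)
ctrl.goto(W(0,.158,.18),R);print(ctrl.move_l(W(0,.158,.0887),.08,contact_N=8))
ctrl.command_gripper(0);st("grip")
ctrl.move_l(W(0,.158,.0925),.03);st("lift")
print(ctrl.move_l(W(0,0,.0925),.08,contact_N=25));ctrl.sleep(.3);st("slid")
print(ctrl.move_l(W(0,0,.0795),.02,contact_N=6));st("down")
E
```

```text
False
grip case [0.     0.158  0.0887] F [-0.2292 -0.4215 -0.136 ] w 0.126 g 29.999848902225494 t 71.1
lift case [0.     0.158  0.0926] F [-0.2097 -0.2628 -4.2154] w 0.13 g 29.999357163906097 t 71.375
False
slid case [-0.      0.0001  0.0925] F [-0.0776  0.1404 -4.4367] w 0.126 g 29.999317824840546 t 73.8
True
down case [-0.0001  0.      0.0806] F [0.2316 0.3939 5.5278] w 0.13 g 30.00085473060608 t 74.375
```

```bash
python3 - <<'E'
from h import *
ctrl.command_gripper(1);ctrl.move_l(W(0,0,.2),.12);ctrl.goto(W(-.06,0,.30),rot(TH));ctrl.sleep(.3)
b,c=shot("wrist","w8");s,_=shot("scene");st()
cv2.imwrite("pics/v4.png",np.hstack([b[:240,130:400],s[100:340,80:400]]))
m=b.min(2)>110;k=blob(m,(225,80,300,190))[0];q=cv2.boxPoints(cv2.minAreaRect(k));h=np.mean([ray(c,p,.108) for p in q],0);print("handle",C(h))
E
```

```text
case [-0.06    0.0001  0.2994] F [ 0.3904 -1.1733 -0.3617] w 1.001 g 0.0 t 77.7167
handle [ 0.0002 -0.0003  0.108 ]
```

View pics/v4.png

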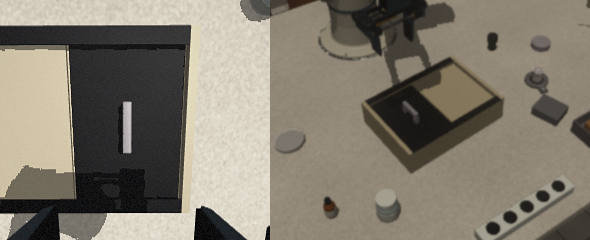

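The hatch is flush, with its handle at crop (127,127). That measures as case (0, 0) within 0.5 mm.

```bash
python3 -c "
from bench import ctrl
print(ctrl.sign_off())"
```

```text
the job is handed in; nothing more can be done
None
```

I handed the job in at about 78 s, but the sign-off gave no verdict: the fresh tin is on the disc, the spent tin is on the dock, both canisters on the bench stand in the well, and the hatch is back flush in its seat.

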